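# Make up two shoe-care sets at the repair counter

## Task

Make up two shoe-care sets from the stock on the counter: the dark box gets the black polish tin and the dark brush; the pale box gets the brown polish tin, the pale brush and the cream jar. Set each thing down gently (never dropped, never tipped over) so that it lies flat and right side up in the cut-out made for it, brushes bristles down as they lie now. Leave the dark red tin, the bell and the stamp where they are.

Things in the scene. Friction and masses are not known exactly. Their poses are not given: they have to be found in the camera images.
- dark_box: Dark walnut box, grey foam. Open, fixed; 188 (x) x 186 mm (y), rim 20 mm high, 7 thick, brass clasp at -x. Foam 18 mm above the counter; cut-outs 6 mm deep (floor 12 mm above the counter), 9 to 10 mm larger than the thing all round. Origin: centre of underside. Cut-outs: brush 140 x 60 (length along x), centre x 0, y +46; tin 78 across, x 0, y -37.
- pale_box: Pale beech box, cream foam. Open, fixed; 188 (x) x 186 mm (y), rim 20 mm high, 7 thick, brass clasp at -x. Foam 18 mm above the counter; cut-outs 6 mm deep (floor 12 mm above the counter), 9 to 10 mm larger than the thing all round. Origin: centre of underside. Cut-outs: brush 140 x 60 (length along x), centre x 0, y +46; tin 78 across, x -38, y -37; jar 64 across, x +45, y -37.
- black_tin: Tin with a black lid (thin gold ring). Round polish tin standing flat, 60 mm across the lid (upper half), 57 mm across the steel base, 22 mm high. Origin: centre of its underside, z up; yaw means nothing.
- brown_tin: Tin with a mid-brown lid (thin gold ring). Round polish tin standing flat, 60 mm across the lid (upper half), 57 mm across the steel base, 22 mm high. Origin: centre of its underside, z up; yaw means nothing.
- dark_brush: Shoe brush with dark walnut back and black hair. Lies bristles down, wooden back up: 120 mm long (x), 42 wide (y), 43 high, rounded ends; sides of the back upright from 23 to 40 mm above the underside, the rigid hair below is narrower. Origin: centre of its underside (bristle tips), z up. Either way round is the same.
- pale_brush: Shoe brush with pale beech back and blond hair. Lies bristles down, wooden back up: 120 mm long (x), 42 wide (y), 43 high, rounded ends; sides of the back upright from 23 to 40 mm above the underside, the rigid hair below is narrower. Origin: centre of its underside (bristle tips), z up. Either way round is the same.
- cream_jar: Small glass jar of shoe cream, upright: white body 44 mm across with a grey-blue band, aluminium cap 46 mm across (from 36 mm up), 48 mm high in all, white disc on the cap. Origin: centre of its underside, z up; yaw means nothing.
- red_tin: Bystander among the stock: tin with a dark red lid; in no kit. Round polish tin standing flat, 60 mm across the lid (upper half), 57 mm across the steel base, 22 mm high. Origin: centre of its underside, z up; yaw means nothing.
- bell: Bystander: chrome counter bell on a black base 84 mm across, 58 mm high. Origin: centre of its underside.
- stamp: Bystander: self-inking stamp, black with a red grip, 40 x 60 mm, 70 mm high. Origin: centre of its underside.
Mind the look-alikes: they are no part of the job. What is shaped like the black_tin but blue or green is not meant.

How it is judged:
By the outcome, as a careful person would: the job done as asked, in the order asked, and still so for the second after the job is handed in, with the robot touching nothing.
It also fails if it takes over 125 s, if anything falls off the work surface, if the arm or the gripper's body presses on something with over 40 N, if the wrist force passes 120 N, or if a joint passes its speed limit or range.

## Robot

A 6-joint arm with a two-finger parallel gripper is mounted at the origin on the work surface. World frame = base frame: x ahead of the robot, y to its left, z up, the work surface at z = 0. Lengths are in m, angles in rad, forces in N, time in s.
With the tool pointing down it reaches from about 0.25 to 0.775 m from the base axis. Payload 4 kg.
Tool frame: the origin (TCP) lies midway between the tips of the shut fingers; the grasp point (between the pads) lies 19 mm behind it; z points along the fingers, y is the line along which they close (so a half turn about z gives the same grasp; the last joint's range is limited). The gripper opens to 94 mm and grips with 3 to 60 N. Pads are 16 mm wide; open, the fingers measure 119 mm over their backs; the gripper's body (75 mm by 177 mm) begins 78 mm behind the grasp point.
Start: joints at [1.199, 0.087, 1.371, -0, 1.684, -0.103], TCP at [0.146, 0.53, 0.206] pointing down, gripper open.
Joint ranges: [-3.1, 3.1], [-0.76, 2.03], [0.27, 2.55], [-1.08, 4.22], [0.17, 2.65], [-2.57, 2.57]. Speed limits (rad/s): [2.79, 2.79, 3.14, 3.14, 3.14, 3.14].

## Interface

Orientations are given as [roll, pitch, yaw] about the fixed x, y, z axes, in that order (R = Rz(yaw) Ry(pitch) Rx(roll)).
In Python, from bench import get_obs, snapshot, close_job gives the robot as it stands. The module is installed in compiled form; this text tells all that it offers.
- The arm moves only by the tool drive_tool, never from a script. Its argument "commands" is a list of rows, each a list of 6 numbers: the shift along the tool's x, y, z in units of 0.04 m (1.0 is 0.04 m), then the turn, a rotation vector about the tool's x, y, z in units of 0.1 rad (1.0 is 0.1 rad). In form: [[dx, dy, dz, wx, wy, wz], ...]. A call has 1 to 20 rows; each row shifts and turns the commanded pose from where the row before left it, along the tool's axes as they then stand; what a row does not reach is not made up. A row lasts 1/8 s, in which the tool goes at most 62.5 mm and 10.7 degrees, less where a joint would pass 70% of its speed; a pose out of reach is approached as far as the arm can. A call with a number of a shift or a turn outside -1 to 1 is refused whole. A call with a gripper value outside its range is refused whole. "gripper" is the closure, from 0 (fully open) to 1 (shut), set as the call begins (left out, the last holds). The fingers move at their own pace and stop on an object; the grip force is fixed at half the most. Time passes only in rows, so rows that do not move let the fingers close. It gives the time, the measured TCP pose, the force, the opening and the grip force at its end, in the units of the state.
- get_obs(): the state, without advancing time (a new reading comes with each control period).
- snapshot(name): name is "scene" or "top"; returns a dict with "image" (480x640x3 uint8, blue, green, red), "range_z" (480x640 float32, m along the optical axis (not along the pixel's ray), 0 where there is no reading), "fx", "fy", "cx", "cy" (pixels), "k1" (the pictures are not rectified: a ray, as slopes to the right and down, at radius r is drawn at 1 + k1 r^2 times it, then the intrinsics apply), "rvec" (rotation vector, rad) and "tvec" (3), from world to camera coordinates, as OpenCV has them. Camera axes: x right, y down, z forward; pixel columns grow to the right and rows downward; lengths in m; the calibration is good to about 2 mm. A picture is of the moment at which its call begins.
- close_job(): hands the job in; it is judged then, once.
The state is a dict: "time": time; "joint_positions": joint angles; "qvel": joint speeds; "joint_torque": joint torques, N m; "tool_pos": TCP position; "ee_rot": TCP orientation; "wrist_force": force on the tool from outside, world axes, zero at the start; "wrist_torque": the same for the moment, N m; "width": finger opening in m; "finger_force": force on a finger pad.
Only numpy, scipy, OpenCV 4.12 (cv2) and the standard library are available. Lean on these libraries where they do the work, as an engineer would, in place of code of your own. Each camera call takes 0.05 s, during which the arm holds its last target. There are 200 camera calls.

## Working session

There is one attempt and no reset: what is moved stays moved. The work goes in short steps, Python scripts to look and compute and a tool call to move; the robot and the scene stay as the last step left them, time stands still between calls to the robot, and variables do not carry over. Pictures are saved under pics/ and viewed, at most 14 in all, crops included, and the job is handed in when it is done.

Besides the shell and the picture viewer there is one more tool, called after ">>>" in YAML: its name, and indented under it one key for each argument. drive_tool: Moves the arm, as the interface text tells. Its arguments: {"type":"object","properties":{"commands":{"type":"array"},"gripper":{"type":"number"}},"required":["commands"]}

```bash
mkdir -p pics
cat > h.py <<'E'
import numpy as np, cv2
from bench import get_obs, snapshot
def cam(s):
    R=cv2.Rodrigues(np.array(s["rvec"],float))[0]; return R,np.array(s["tvec"],float).reshape(3)
def ray(s,u,v):
    x=(u-s["cx"])/s["fx"]; y=(v-s["cy"])/s["fy"]; r=np.hypot(x,y); q=r
    for _ in range(20): q=r/(1+s["k1"]*q*q)
    f=q/r if r>0 else 1
    return np.array([x*f,y*f,1.])
def onplane(s,u,v,z):
    R,t=cam(s); c=-R.T@t; d=R.T@ray(s,u,v); return c+d*(z-c[2])/d[2]
def pt(s,u,v):
    R,t=cam(s); return R.T@(ray(s,u,v)*s["range_z"][int(v),int(u)]-t)
def cloud(s):
    v,u=np.mgrid[0:480,0:640]; x=(u-s["cx"])/s["fx"]; y=(v-s["cy"])/s["fy"]; r=np.hypot(x,y); q=r.copy()
    for _ in range(20): q=r/(1+s["k1"]*q*q)
    f=q/np.maximum(r,1e-9); d=np.dstack([x*f,y*f,np.ones_like(x)])*s["range_z"][...,None]
    R,t=cam(s); return (d-t)@R
E
python3 - <<'E'
from h import *
for n in ("top","scene"):
    s=snapshot(n); cv2.imwrite(f"pics/{n}0.png",s["image"]); R,t=cam(s); print(n,-R.T@t,s["k1"],s["fx"]); print(R.round(2))
    np.save(f"{n}0.npy",s,allow_pickle=True)
print(get_obs())
E
```

```text
top [0.34076623 0.01092978 1.07220214] -0.03198964558461476 582.4909347310667
[[-0.02 -1.    0.  ]
 [-0.98  0.02 -0.21]
 [ 0.21 -0.   -0.98]]
scene [1.03189699 0.501932   0.91599634] -0.12443664759318625 571.8280231541409
[[-0.71  0.7  -0.  ]
 [ 0.55  0.56 -0.62]
 [-0.43 -0.44 -0.79]]
{'time': 0.1, 'joint_positions': array([ 1.19889902e+00,  8.79032560e-02,  1.37209629e+00, -4.22531717e-06,
        1.68359089e+00, -1.03075729e-01]), 'qvel': array([ 0.00170868, -0.00066555, -0.00515689,  0.00072411, -0.00063733,
       -0.00050577]), 'joint_torque': array([ 1.68410847e-03, -3.41255021e+01, -3.03301227e+01,  7.19281984e-02,
        3.04826349e-02, -1.12386356e-04]), 'tool_pos': array([0.14589139, 0.52978912, 0.20441257]), 'ee_rot': array([-3.13960504e+00, -2.01381335e-04,  2.87277041e+00]), 'wrist_force': array([ 0.04610589, -0.78698358, -0.67487875]), 'wrist_torque': array([-3.91590252e-02, -3.82505843e-02, -4.15475952e-05]), 'finger_force': 0.0, 'width': 0.09401760530602649}
```

View pics/top0.png

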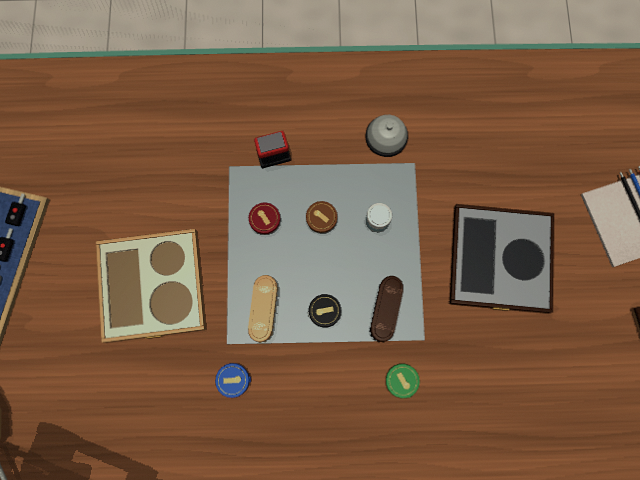

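View pics/scene0.png

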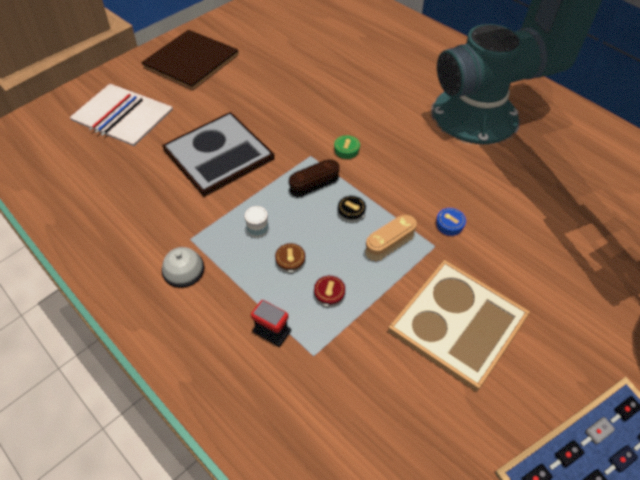

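```bash
cat > m.py <<'E'
from h import *
def things(s,zmin=0.012,show=None):
    P=cloud(s); z=P[...,2]
    ok=(s["range_z"]>0)&(z>zmin)&(z<.1)&(P[...,0]>.15)&(P[...,0]<.65)&(abs(P[...,1])<.5)
    m=cv2.morphologyEx(ok.astype(np.uint8),cv2.MORPH_OPEN,np.ones((3,3)))
    n,l,st,c=cv2.connectedComponentsWithStats(m); out=[]
    for i in range(1,n):
        if st[i,4]<150: continue
        k=l==i; zt=np.percentile(z[k],90)
        cs,_=cv2.findContours(k.astype(np.uint8),cv2.RETR_EXTERNAL,cv2.CHAIN_APPROX_NONE)
        cc=max(cs,key=cv2.contourArea)[:,0]
        out.append((c[i],zt,cc,s["image"][k].mean(0)))
    return out
if __name__=="__main__":
    for n in ("top","scene"):
        s=np.load(f"{n}0.npy",allow_pickle=True).item(); print(n)
        P=cloud(s); print("table z",np.median(P[150:350,230:420,2]) if n=="top" else "")
        for c,zt,cc,col in things(s):
            W=np.array([onplane(s,u,v,zt)[:2] for u,v in cc.astype(float)])
            r=cv2.minAreaRect((W*1000).astype(np.float32))
            print(c.round(),"zt%.4f"%zt,"rect",np.round(r[0],1),np.round(r[1],1),round(r[2],1),col.round())
    s=np.load("top0.npy",allow_pickle=True).item()
    cv2.imwrite("pics/crop0.png",cv2.resize(s["image"][160:350,220:430],None,fx=3,fy=3,interpolation=2))
E
python3 m.py
```

```text
top
table z 0.0019021291189755104
[321. 217.] zt0.0260 rect [619.    0.9] [57.6 59.5] 88.9 [ 43.  73. 109.]
[264. 218.] zt0.0257 rect [618.3 106.9] [57.9 57.5] 88.9 [ 39.  46. 111.]
[379. 217.] zt0.0512 rect [ 610.2 -102.1] [45.3 50.9] 87.4 [157. 166. 159.]
[507. 259.] zt0.0220 rect [ 535.  -330.6] [187.3 191.8] 83.5 [ 97. 102. 104.]
[152. 284.] zt0.0218 rect [497.4 317.8] [191.1 186.9] 6.2 [126. 159. 166.]
[263. 308.] zt0.0458 rect [449.5 108.4] [ 43.3 117.8] 83.0 [ 99. 146. 172.]
[387. 309.] zt0.0457 rect [ 444.4 -111. ] [ 42.9 118.7] 75.3 [36. 47. 66.]
[325. 310.] zt0.0256 rect [445.5  -0.9] [59.3 57.5] 88.9 [46. 57. 60.]
[232. 380.] zt0.0256 rect [324.8 164.2] [59.9 56.7] 89.0 [138.  95.  71.]
[402. 381.] zt0.0255 rect [ 318.1 -134.3] [56.3 58.6] 87.6 [ 74. 132.  79.]
scene
table z 
[215. 150.] zt0.0215 rect [ 539.5 -327.1] [192.8 191.7] 83.5 [118. 119. 124.]
[347. 145.] zt0.0248 rect [ 323.5 -129.8] [65.8 56.8] 44.4 [ 70. 135.  84.]
[314. 176.] zt0.0444 rect [455.4 -99. ] [ 62.1 124.9] 74.2 [18. 27. 47.]
[351. 207.] zt0.0245 rect [450.2   5.1] [62.2 55.7] 44.2 [39. 55. 63.]
[256. 220.] zt0.0501 rect [624.2 -89.7] [69.1 43.6] 48.6 [169. 175. 176.]
[451. 220.] zt0.0240 rect [330.8 168.5] [64.1 58.8] 36.3 [150.  94.  77.]
[390. 236.] zt0.0442 rect [460.9 118.5] [ 53.4 128.1] 82.9 [ 95. 144. 189.]
[290. 256.] zt0.0244 rect [623.3   6.9] [63.2 58.3] 78.8 [ 53.  86. 128.]
[457. 322.] zt0.0207 rect [502.3 320.7] [193.3 186.6] 6.0 [162. 196. 219.]
[330. 290.] zt0.0243 rect [623.7 113.4] [60.7 57.2] 45.3 [ 50.  61. 136.]
```

View pics/crop0.png

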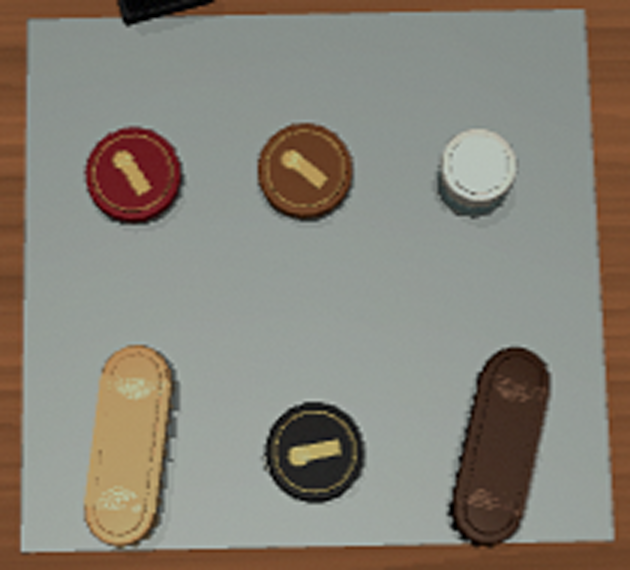

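The crop confirms the candidates: brown tin at (321,217), red tin (bystander) at (264,218) with a darker, clearly red lid, and black tin at (325,310). Blue (232,380) and green (402,381) are look-alikes. The boxes are at (152,284) and (507,259), clasps towards -x. I'll refine using top faces only, from both views.

```bash
cat > m2.py <<'E'
from h import *
from m import things
def run(tag):
    for n in ("top","scene"):
        s=np.load(f"{n}{tag}.npy",allow_pickle=True).item(); print(n)
        for zmin,hs in ((.019,(.022,)),(.040,(.043,.048))):
            for c,zt,cc,col in things(s,zmin):
                zn=min((.020,.022,.043,.048),key=lambda h:abs(h+.002-zt))
                if (zn<.03)!=(zmin<.03): continue
                W=np.array([onplane(s,u,v,zn)[:2] for u,v in cc.astype(float)])
                r=cv2.minAreaRect((W*1000).astype(np.float32)); print(c.round(),zn,np.round(r[0],1),np.round(r[1],1),round(r[2],1))
        # foam cut-outs: dark/brown against foam
        im=s["image"].astype(int); P=cloud(s)
        for nm,cx,cy in (("dark",.537,-.329),("pale",.499,.319)):
            near=(abs(P[...,0]-cx)<.082)&(abs(P[...,1]-cy)<.082)
            g=im.mean(2); hi=np.median(np.sort(g[near])[-500:])
            m=(near&(g<.65*hi)).astype(np.uint8)
            cs,_=cv2.findContours(m,cv2.RETR_EXTERNAL,cv2.CHAIN_APPROX_NONE)
            for c in cs:
                if cv2.contourArea(c)<300: continue
                W=np.array([onplane(s,u,v,.016)[:2] for u,v in c[:,0].astype(float)])
                r=cv2.minAreaRect((W*1000).astype(np.float32)); print(nm,np.round(r[0],1),np.round(r[1],1),round(r[2],1))
run(0)
E
python3 m2.py
```

```text
top
[322. 216.] 0.022 [621.    0.9] [57.8 57.8] 88.9
[264. 218.] 0.022 [620.2 108.1] [56.2 55.8] 88.9
[325. 310.] 0.022 [445.9  -1.9] [57.7 57.7] 88.9
[232. 380.] 0.022 [324.8 165.5] [58.4 56.9] 89.0
[402. 381.] 0.022 [ 318.  -134.8] [56.5 58.8] 87.6
[379. 215.] 0.048 [ 613.9 -103.5] [43.7 45.4] 87.9
[262. 308.] 0.043 [450.4 108.8] [ 35.7 109.5] 83.4
[387. 308.] 0.043 [ 446.6 -112. ] [ 40.1 108.3] 78.5
dark [ 533.4 -370.8] [76.9 77. ] 41.8
dark [ 542.9 -288.3] [ 60.7 141.6] 83.6
pale [465.5 279.7] [76.7 74.9] 88.9
pale [495.1 366.4] [140.7  60.2] 6.2
pale [549.1 288.4] [63.6 62.2] 88.9
scene
[347. 144.] 0.022 [ 320.  -133.7] [59.7 56.3] 69.3
[352. 206.] 0.022 [447.7   2.9] [59.6 56.2] 45.3
[451. 219.] 0.022 [326.8 167.2] [59.8 57. ] 36.3
[290. 256.] 0.022 [621.4   3.4] [58.2 56.8] 72.0
[329. 289.] 0.022 [621.3 110.8] [56.6 57.1] 45.3
[314. 171.] 0.043 [ 445.2 -110.4] [ 35.3 111. ] 75.9
[256. 216.] 0.048 [616.  -99.3] [46.2 44.7] 45.3
[391. 231.] 0.043 [450.4 111.9] [ 35.6 103.8] 84.1
dark [ 541.2 -287.9] [ 58.2 138. ] 82.8
dark [ 530.9 -369.6] [74.8 73.7] 16.4
pale [546.7 288.1] [58.6 59.8] 44.7
pale [493.4 366.2] [137.5  57.8] 6.3
pale [464.5 279.1] [74.  72.9] 36.2
```

>>> drive_tool:
  commands:
    - [0, 0, 0, 0, 0, -0.8]
    - [0, 0, 0, 0, 0, -0.75]
    - [-0.64, -0.88, 0.1, 0, 0, 0]
    - [-0.64, -0.88, 0.15, 0, 0, 0]
    - [-0.64, -0.88, 0.15, 0, 0, 0]
    - [-0.64, -0.88, 0.15, 0, 0, 0]
    - [-0.64, -0.88, 0.15, 0, 0, 0]
    - [-0.64, -0.88, 0.15, 0, 0, 0]
    - [-0.64, -0.88, 0.15, 0, 0, 0]
    - [-0.64, -0.88, 0.15, 0, 0, 0]
    - [-0.64, -0.88, 0.15, 0, 0, 0]
    - [-0.64, -0.88, 0.15, 0, 0, 0]
    - [-0.64, -0.88, 0.15, 0, 0, 0]
    - [-0.64, -0.88, 0.15, 0, 0, 0]
    - [-0.64, -0.88, 0.15, 0, 0, 0]
    - [-0.64, -0.88, 0.15, 0, 0, 0]
    - [0, 0, 0, 0, 0, 0]
  gripper: 0

```text
time: 2.22
tool_pos: [0.4463, -0.002, 0.1223]
ee_rot: [-3.141, -0.002, 3.024]
wrist_force: [-0.1, 0.7, -0.3]
width: 0.0938
finger_force: 0.0
```

```bash
cat > go.py <<'E'
import sys
from h import *
# go.py x y z yaw : remaining shift (after the turn) in tool units, mm & deg in
x,y,z,w=map(float,sys.argv[1:5]); o=get_obs(); p=o["tool_pos"]; r,pt_,yw=o["ee_rot"]
psi=np.pi+np.radians(w); d=np.array([x,y,z])/1000-p; dy=(psi-yw+np.pi/2)%np.pi-np.pi/2
if len(sys.argv)>5: psi=yw; 
X=np.array([np.cos(psi),np.sin(psi)]); Y=np.array([np.sin(psi),-np.cos(psi)])
print("units dx %.2f dy %.2f dz %.2f wz %.2f | pos %s rpy %s t %.1f"%(d[:2]@X/.04,d[:2]@Y/.04,-d[2]/.04,-dy/.1,p.round(4),o["ee_rot"].round(3),o["time"]))
E
python3 go.py 447 0.5 12 -6.5
```

```text
units dx -0.01 dy 0.06 dz 2.76 wz -0.05 | pos [ 0.4463 -0.002   0.1223] rpy [-3.141e+00 -2.000e-03  3.024e+00] t 2.2
```

>>> drive_tool:
  commands:
    - [0, 0.06, 0.5, 0, 0, 0]
    - [0, 0, 0.6, 0, 0, 0]
    - [0, 0, 0.6, 0, 0, 0]
    - [0, 0, 0.5, 0, 0, 0]
    - [0, 0, 0.3, 0, 0, 0]
    - [0, 0, 0.22, 0, 0, 0]
    - [0, 0, 0, 0, 0, 0]

```text
time: 3.1
tool_pos: [0.4461, 0.0026, 0.0144]
ee_rot: [3.141, -0.001, 3.028]
wrist_force: [-0.9, -0.0, -0.5]
width: 0.0937
finger_force: 0.0
```

Run:
```python
from h import *
a=snapshot("scene")["image"][130:290,250:460]; b=snapshot("top")["image"][250:400,250:450]
a=cv2.resize(a,(400,300),interpolation=2); b=cv2.resize(b,(400,300),interpolation=2)
cv2.imwrite("pics/near1.png",np.hstack([a,b]))
```

```text
(no output)
```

View pics/near1.png

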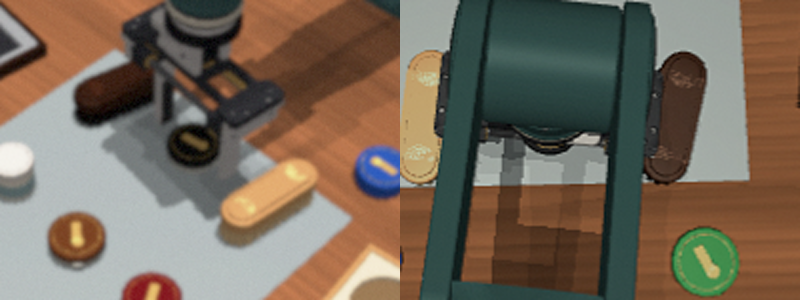

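The crop shows the black tin (193,145) between the two fingers, with both brushes clear. I'm closing on it.

>>> drive_tool:
  commands:
    - [0, 0, 0.06, 0, 0, 0]
    - [0, 0, 0, 0, 0, 0]
    - [0, 0, 0, 0, 0, 0]
    - [0, 0, 0, 0, 0, 0]
    - [0, 0, 0, 0, 0, 0]
    - [0, 0, 0, 0, 0, 0]
  gripper: 1

```text
time: 3.95
tool_pos: [0.4465, 0.0022, 0.0124]
ee_rot: [-3.141, 0.0, 3.028]
wrist_force: [-0.3, -0.9, 0.7]
width: 0.0593
finger_force: 30.0
```

>>> drive_tool:
  commands:
    - [0, 0, -0.3, 0, 0, 0]
    - [0, 0, -0.6, 0, 0, 0]
    - [0, 0, -0.6, 0, 0, 0]
    - [0, 0, -0.6, 0, 0, 0]
    - [-0.1, -0.4, -0.1, 0, 0, 0]
    - [-0.32, -0.8, 0, 0, 0, 0]
    - [-0.32, -0.9, 0, 0, 0, 0]
    - [-0.32, -0.9, 0, 0, 0, 0]
    - [-0.32, -0.9, 0, 0, 0, 0]
    - [-0.32, -0.9, 0, 0, 0, 0]
    - [-0.32, -0.9, 0, 0, 0, 0]
    - [-0.32, -0.9, 0, 0, 0, 0]
    - [-0.32, -0.9, 0, 0, 0, 0]
    - [-0.32, -0.9, 0, 0, 0, 0]
    - [-0.2, -0.6, 0, 0, 0, 0]
    - [0, 0, 0, 0, 0, 0]
    - [0, 0, 0, 0, 0, 0]

```text
time: 6.08
tool_pos: [0.5312, -0.3693, 0.0993]
ee_rot: [3.14, -0.002, 3.028]
wrist_force: [0.1, 0.4, 0.2]
width: 0.0592
finger_force: 30.0
```

```bash
python3 go.py 532 -370 24.5 -6.5
python3 - <<'E'
from h import *
a=snapshot("scene"); c=a["image"][50:250,90:360]
cv2.imwrite("pics/n2.png",cv2.resize(c,None,fx=2.5,fy=2.5,interpolation=2))
E
```

```text
units dx -0.02 dy -0.02 dz 1.87 wz -0.01 | pos [ 0.5312 -0.3693  0.0993] rpy [ 3.140e+00 -2.000e-03  3.028e+00] t 6.1
```

View pics/n2.png

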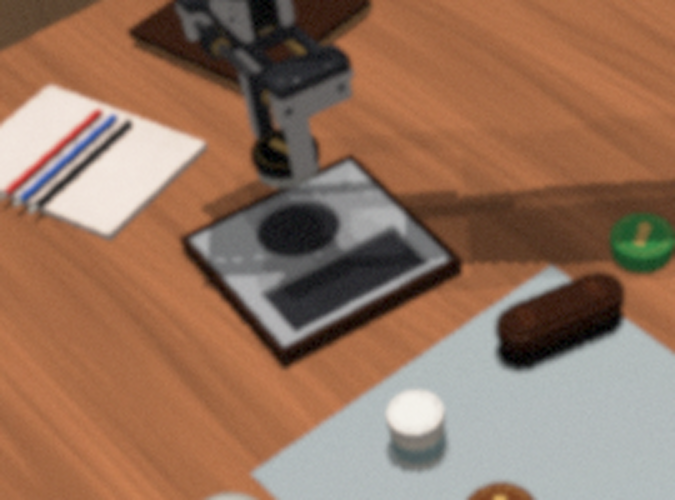

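Tin (285,155) held level above the round cut-out (298,230). Descending.

>>> drive_tool:
  commands:
    - [0, 0, 0.4, 0, 0, 0]
    - [0, 0, 0.5, 0, 0, 0]
    - [0, 0, 0.5, 0, 0, 0]
    - [0, 0, 0.25, 0, 0, 0]
    - [0, 0, 0.1, 0, 0, 0]
    - [0, 0, 0, 0, 0, 0]
    - [0, 0, 0, 0, 0, 0]

```text
time: 7.0
tool_pos: [0.5325, -0.3703, 0.0313]
ee_rot: [-3.141, 0.002, 3.028]
wrist_force: [-0.8, -0.0, -1.3]
width: 0.0594
finger_force: 30.0
```

>>> drive_tool:
  commands:
    - [0, 0, 0.05, 0, 0, 0]
    - [0, 0, 0.05, 0, 0, 0]
    - [0, 0, 0.03, 0, 0, 0]
    - [0, 0, 0.02, 0, 0, 0]
    - [0, 0, 0, 0, 0, 0]
    - [0, 0, 0, 0, 0, 0]

```text
time: 7.75
tool_pos: [0.5319, -0.3697, 0.0245]
ee_rot: [3.142, 0.0, 3.028]
wrist_force: [-1.1, 0.9, 1.2]
width: 0.059
finger_force: 30.0
```

>>> drive_tool:
  commands:
    - [0, 0, 0.02, 0, 0, 0]
    - [0, 0, 0.01, 0, 0, 0]
    - [0, 0, 0, 0, 0, 0]

```text
time: 8.12
tool_pos: [0.532, -0.3697, 0.0244]
ee_rot: [-3.141, 0.0, 3.028]
wrist_force: [-2.9, 1.8, 5.3]
width: 0.059
finger_force: 30.0
```

Contact, so I release, lift, and head for the dark brush.

>>> drive_tool:
  commands:
    - [0, 0, 0, 0, 0, 0]
    - [0, 0, 0, 0, 0, 0]
    - [0, 0, 0, 0, 0, 0]
    - [0, 0, 0, 0, 0, 0]
    - [0, 0, -0.2, 0, 0, 0]
    - [0, 0, -0.5, 0, 0, 0]
    - [0, 0, -0.6, 0, 0, 0]
    - [0, 0, -0.6, 0, 0, 0]
    - [0, 0, 0, 0, 0, 0]
  gripper: 0.15

```text
time: 9.25
tool_pos: [0.5338, -0.3713, 0.1038]
ee_rot: [-3.137, 0.007, 3.028]
wrist_force: [0.3, -0.6, 0.1]
width: 0.0796
finger_force: 0.0
```

```bash
python3 go.py 446 -111.2 18 -14
```

```text
units dx 3.70 dy 5.78 dz 2.14 wz 1.31 | pos [ 0.5338 -0.3713  0.1038] rpy [-3.137  0.007  3.028] t 9.2
```

>>> drive_tool:
  commands:
    - [0, 0, 0, 0, 0, 0.65]
    - [0, 0, 0, 0, 0, 0.65]
    - [0.3, 0.5, 0, 0, 0, 0]
    - [0.5, 0.78, 0, 0, 0, 0]
    - [0.5, 0.8, 0, 0, 0, 0]
    - [0.5, 0.8, 0, 0, 0, 0]
    - [0.5, 0.8, 0, 0, 0, 0]
    - [0.5, 0.8, 0, 0, 0, 0]
    - [0.5, 0.8, 0, 0, 0, 0]
    - [0.4, 0.5, 0, 0, 0, 0]
    - [0, 0, 0, 0, 0, 0]
    - [0, 0, 0, 0, 0, 0]
  gripper: 0.15

```text
time: 10.75
tool_pos: [0.4444, -0.1103, 0.099]
ee_rot: [-3.141, 0.0, 2.898]
wrist_force: [-0.2, -0.2, 0.5]
width: 0.0802
finger_force: 0.0
```

```bash
python3 go.py 446 -111.2 18 -14
python3 - <<'E'
from h import *
a=snapshot("scene"); t=snapshot("top")
c=cv2.resize(a["image"][50:250,120:390],(540,400),interpolation=2)
cv2.imwrite("pics/n3.png",c)
P=cloud(t); im=t["image"].astype(int)
box=(abs(P[...,0]-.537)<.08)&(abs(P[...,1]+.329)<.08)&(P[...,2]>.028)
print("tin pts",box.sum(), P[box].mean(0), P[box].min(0),P[box].max(0))
E
```

```text
units dx -0.04 dy -0.01 dz 2.03 wz 0.00 | pos [ 0.4444 -0.1103  0.099 ] rpy [-3.141  0.     2.898] t 10.8
tin pts 863 [ 0.52998504 -0.36986334  0.03519372] [ 0.50091215 -0.40136973  0.02862817] [ 0.56042223 -0.34063816  0.04105111]
```

View pics/n3.png

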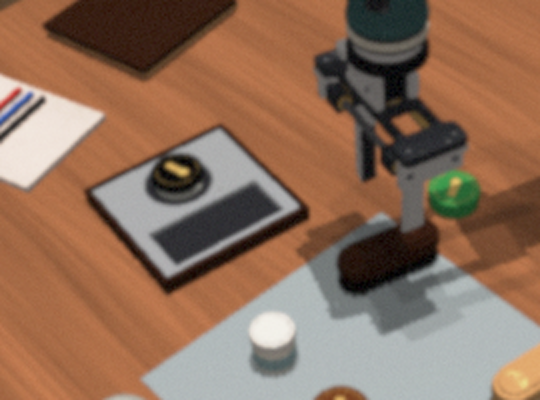

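Tin seated in its cut-out (178,178), and the fingers straddle the dark brush (390,255). Descending and gripping.

>>> drive_tool:
  commands:
    - [-0.04, 0, 0.4, 0, 0, 0]
    - [0, 0, 0.5, 0, 0, 0]
    - [0, 0, 0.5, 0, 0, 0]
    - [0, 0, 0.4, 0, 0, 0]
    - [0, 0, 0.2, 0, 0, 0]
    - [0, 0, 0, 0, 0, 0]
    - [0, 0, 0, 0, 0, 0]

```text
time: 11.72
tool_pos: [0.4464, -0.1103, 0.0197]
ee_rot: [-3.141, 0.001, 2.898]
wrist_force: [-0.1, 0.3, 0.2]
width: 0.0801
finger_force: 0.0
```

>>> drive_tool:
  commands:
    - [0, 0, 0, 0, 0, 0]
    - [0, 0, 0, 0, 0, 0]
    - [0, 0, 0, 0, 0, 0]
    - [0, 0, 0, 0, 0, 0]
    - [0, 0, 0, 0, 0, 0]
    - [0, 0, 0, 0, 0, 0]
  gripper: 1

```text
time: 12.48
tool_pos: [0.4457, -0.1101, 0.0191]
ee_rot: [3.142, 0.0, 2.898]
wrist_force: [0.7, -0.2, 1.2]
width: 0.0414
finger_force: 30.0
```

```bash
python3 go.py 542 -288 100 -6.5
```

```text
units dx -2.90 dy -4.15 dz -2.02 wz -1.30 | pos [ 0.4457 -0.1101  0.0191] rpy [3.142 0.    2.898] t 12.5
```

>>> drive_tool:
  commands:
    - [0, 0, -0.3, 0, 0, 0]
    - [0, 0, -0.6, 0, 0, 0]
    - [0, 0, -0.6, 0, 0, 0]
    - [0, 0, -0.6, 0, 0, -0.3]
    - [0, 0, 0, 0, 0, -0.5]
    - [0, 0, 0, 0, 0, -0.5]
    - [-0.3, -0.45, 0, 0, 0, 0]
    - [-0.5, -0.7, 0, 0, 0, 0]
    - [-0.5, -0.7, 0, 0, 0, 0]
    - [-0.5, -0.7, 0, 0, 0, 0]
    - [-0.5, -0.7, 0, 0, 0, 0]
    - [-0.4, -0.6, 0, 0, 0, 0]
    - [-0.2, -0.3, 0, 0, 0, 0]
    - [0, 0, 0, 0, 0, 0]
    - [0, 0, 0, 0, 0, 0]

```text
time: 14.35
tool_pos: [0.5418, -0.2875, 0.1029]
ee_rot: [3.141, -0.001, 3.028]
wrist_force: [0.2, 0.5, -1.5]
width: 0.0418
finger_force: 30.0
```

```bash
python3 go.py 542 -288 31 -6.5
```

```text
units dx -0.01 dy -0.01 dz 1.80 wz -0.00 | pos [ 0.5418 -0.2875  0.1029] rpy [ 3.141e+00 -1.000e-03  3.028e+00] t 14.3
```

>>> drive_tool:
  commands:
    - [0, 0, 0.4, 0, 0, 0]
    - [0, 0, 0.5, 0, 0, 0]
    - [0, 0, 0.5, 0, 0, 0]
    - [0, 0, 0.2, 0, 0, 0]
    - [0, 0, 0.06, 0, 0, 0]
    - [0, 0, 0.04, 0, 0, 0]
    - [0, 0, 0.03, 0, 0, 0]
    - [0, 0, 0, 0, 0, 0]
    - [0, 0, 0, 0, 0, 0]

```text
time: 15.48
tool_pos: [0.5423, -0.2883, 0.0342]
ee_rot: [-3.141, 0.001, 3.028]
wrist_force: [-0.2, -0.5, -1.3]
width: 0.0417
finger_force: 30.0
```

>>> drive_tool:
  commands:
    - [0, 0, 0.03, 0, 0, 0]
    - [0, 0, 0.02, 0, 0, 0]
    - [0, 0, 0.02, 0, 0, 0]
    - [0, 0, 0, 0, 0, 0]
    - [0, 0, 0, 0, 0, 0]

```text
time: 16.1
tool_pos: [0.5421, -0.2881, 0.0312]
ee_rot: [3.142, 0.0, 3.028]
wrist_force: [-0.7, 0.6, 0.1]
width: 0.0417
finger_force: 30.0
```

>>> drive_tool:
  commands:
    - [0, 0, 0.02, 0, 0, 0]
    - [0, 0, 0.01, 0, 0, 0]
    - [0, 0, 0, 0, 0, 0]

```text
time: 16.48
tool_pos: [0.5421, -0.2882, 0.0312]
ee_rot: [-3.141, 0.0, 3.028]
wrist_force: [-3.5, 0.8, 5.0]
width: 0.0414
finger_force: 30.0
```

>>> drive_tool:
  commands:
    - [0, 0, 0, 0, 0, 0]
    - [0, 0, 0, 0, 0, 0]
    - [0, 0, 0, 0, 0, 0]
    - [0, 0, -0.2, 0, 0, 0]
    - [0, 0, -0.5, 0, 0, 0]
    - [0, 0, -0.6, 0, 0, 0]
    - [0, 0, -0.6, 0, 0, 0]
    - [0, 0, 0, 0, 0, 0]
  gripper: 0.35

```text
time: 17.48
tool_pos: [0.5441, -0.2894, 0.1103]
ee_rot: [-3.138, 0.007, 3.028]
wrist_force: [-1.0, 0.0, 0.6]
width: 0.061
finger_force: 0.0
```

```bash
python3 go.py 621 2 12 6.2
```

```text
units dx -2.70 dy 7.04 dz 2.46 wz -2.22 | pos [ 0.5441 -0.2894  0.1103] rpy [-3.138  0.007  3.028] t 17.5
```

>>> drive_tool:
  commands:
    - [0, 0, 0, 0, 0, -0.7]
    - [0, 0, 0, 0, 0, -0.8]
    - [0, 0, 0, 0, 0, -0.72]
    - [-0.2, 0.5, 0, 0, 0, 0]
    - [-0.3, 0.8, 0, 0, 0, 0]
    - [-0.36, 0.9, 0, 0, 0, 0]
    - [-0.36, 0.9, 0, 0, 0, 0]
    - [-0.36, 0.9, 0, 0, 0, 0]
    - [-0.36, 0.9, 0, 0, 0, 0]
    - [-0.36, 0.9, 0, 0, 0, 0]
    - [-0.25, 0.8, 0, 0, 0, 0]
    - [-0.15, 0.44, 0, 0, 0, 0]
    - [0, 0, 0, 0, 0, 0]
    - [0, 0, 0, 0, 0, 0]
  gripper: 0

```text
time: 19.23
tool_pos: [0.6188, 0.0027, 0.1058]
ee_rot: [-3.141, -0.0, -3.034]
wrist_force: [-0.8, -0.1, 0.0]
width: 0.094
finger_force: 0.0
```

```bash
python3 go.py 621 2 12 6.2
python3 - <<'E'
from h import *
a=snapshot("scene"); t=snapshot("top")
c=cv2.resize(a["image"][90:310,140:410],(660,540),interpolation=2)
cv2.imwrite("pics/n4.png",c)
E
```

```text
units dx -0.05 dy -0.02 dz 2.34 wz -0.01 | pos [0.6188 0.0027 0.1058] rpy [-3.141 -0.    -3.034] t 19.2
```

View pics/n4.png

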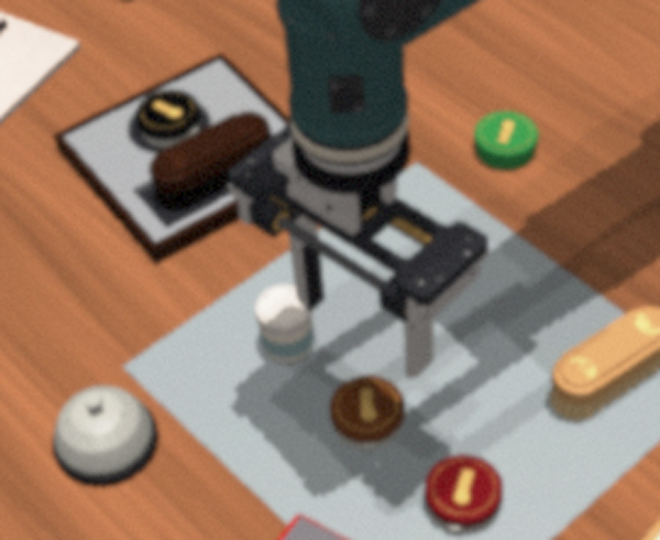

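Dark set seated (tin (168,115), brush (210,160)). The gripper is above the brown tin (367,408), jar and red tin clear. Descending and gripping.

>>> drive_tool:
  commands:
    - [-0.05, -0.02, 0.5, 0, 0, 0]
    - [0, 0, 0.6, 0, 0, 0]
    - [0, 0, 0.5, 0, 0, 0]
    - [0, 0, 0.4, 0, 0, 0]
    - [0, 0, 0.2, 0, 0, 0]
    - [0, 0, 0.12, 0, 0, 0]
    - [0, 0, 0, 0, 0, 0]
    - [0, 0, 0, 0, 0, 0]

```text
time: 20.32
tool_pos: [0.6218, 0.0029, 0.014]
ee_rot: [-3.141, 0.002, -3.033]
wrist_force: [-0.6, -0.6, 1.2]
width: 0.0939
finger_force: 0.0
```

>>> drive_tool:
  commands:
    - [0, 0, 0, 0, 0, 0]
    - [0, 0, 0, 0, 0, 0]
    - [0, 0, 0, 0, 0, 0]
    - [0, 0, 0, 0, 0, 0]
    - [0, 0, 0, 0, 0, 0]
    - [0, 0, 0, 0, 0, 0]
  gripper: 1

```text
time: 21.08
tool_pos: [0.6212, 0.0029, 0.0131]
ee_rot: [3.141, 0.0, -3.033]
wrist_force: [0.5, -0.3, 0.7]
width: 0.059
finger_force: 30.0
```

```bash
python3 go.py 465 279.4 100 6.2
```

```text
units dx 3.13 dy 7.29 dz -2.17 wz -0.00 | pos [0.6212 0.0029 0.0131] rpy [ 3.141  0.    -3.033] t 21.1
```

>>> drive_tool:
  commands:
    - [0, 0, -0.3, 0, 0, 0]
    - [0, 0, -0.6, 0, 0, 0]
    - [0, 0, -0.6, 0, 0, 0]
    - [0, 0, -0.6, 0, 0, 0]
    - [0.2, 0.4, -0.1, 0, 0, 0]
    - [0.35, 0.8, 0, 0, 0, 0]
    - [0.4, 0.9, 0, 0, 0, 0]
    - [0.4, 0.9, 0, 0, 0, 0]
    - [0.4, 0.9, 0, 0, 0, 0]
    - [0.4, 0.9, 0, 0, 0, 0]
    - [0.4, 0.9, 0, 0, 0, 0]
    - [0.35, 0.9, 0, 0, 0, 0]
    - [0.2, 0.5, 0, 0, 0, 0]
    - [0.03, 0.19, 0, 0, 0, 0]
    - [0, 0, 0, 0, 0, 0]
    - [0, 0, 0, 0, 0, 0]

```text
time: 23.08
tool_pos: [0.4654, 0.2786, 0.1009]
ee_rot: [-3.141, -0.0, -3.034]
wrist_force: [-0.1, 0.1, -0.3]
width: 0.059
finger_force: 30.0
```

```bash
python3 go.py 465 279.4 25 6.2
```

```text
units dx 0.01 dy 0.02 dz 1.90 wz -0.01 | pos [0.4654 0.2786 0.1009] rpy [-3.141 -0.    -3.034] t 23.1
```

>>> drive_tool:
  commands:
    - [0, 0.02, 0.4, 0, 0, 0]
    - [0, 0, 0.5, 0, 0, 0]
    - [0, 0, 0.5, 0, 0, 0]
    - [0, 0, 0.25, 0, 0, 0]
    - [0, 0, 0.1, 0, 0, 0]
    - [0, 0, 0.05, 0, 0, 0]
    - [0, 0, 0.04, 0, 0, 0]
    - [0, 0, 0, 0, 0, 0]
    - [0, 0, 0, 0, 0, 0]

```text
time: 24.2
tool_pos: [0.4653, 0.2802, 0.0279]
ee_rot: [3.141, 0.001, -3.033]
wrist_force: [-1.6, 0.8, -0.9]
width: 0.0591
finger_force: 30.0
```

>>> drive_tool:
  commands:
    - [0, 0, 0.02, 0, 0, 0]
    - [0, 0, 0.02, 0, 0, 0]
    - [0, 0, 0.02, 0, 0, 0]
    - [0, 0, 0.01, 0, 0, 0]
    - [0, 0, 0, 0, 0, 0]
    - [0, 0, 0, 0, 0, 0]

```text
time: 24.95
tool_pos: [0.4651, 0.2801, 0.0251]
ee_rot: [3.141, 0.0, -3.033]
wrist_force: [-1.6, -0.7, 2.7]
width: 0.0593
finger_force: 30.0
```

>>> drive_tool:
  commands:
    - [0, 0, 0.02, 0, 0, 0]
    - [0, 0, 0, 0, 0, 0]

```text
time: 25.2
tool_pos: [0.4651, 0.2801, 0.025]
ee_rot: [3.142, 0.0, -3.033]
wrist_force: [-3.5, -1.1, 6.8]
width: 0.059
finger_force: 30.0
```

>>> drive_tool:
  commands:
    - [0, 0, 0, 0, 0, 0]
    - [0, 0, 0, 0, 0, 0]
    - [0, 0, 0, 0, 0, 0]
    - [0, 0, 0, 0, 0, 0]
    - [0, 0, -0.2, 0, 0, 0]
    - [0, 0, -0.5, 0, 0, 0]
    - [0, 0, -0.6, 0, 0, 0]
    - [0, 0, -0.6, 0, 0, 0]
    - [0, 0, 0, 0, 0, 0]
  gripper: 0.15

```text
time: 26.32
tool_pos: [0.4668, 0.2808, 0.1028]
ee_rot: [3.14, 0.006, -3.033]
wrist_force: [0.0, 0.5, -0.1]
width: 0.0799
finger_force: 0.0
```

```bash
python3 go.py 450.4 110.3 18 -6.5
```

```text
units dx -0.07 dy -4.28 dz 2.12 wz 2.22 | pos [0.4668 0.2808 0.1028] rpy [ 3.14   0.006 -3.033] t 26.3
```

>>> drive_tool:
  commands:
    - [0, 0, 0, 0, 0, 0.7]
    - [0, 0, 0, 0, 0, 0.8]
    - [0, 0, 0, 0, 0, 0.72]
    - [0, -0.4, 0, 0, 0, 0]
    - [0, -0.8, 0, 0, 0, 0]
    - [0, -0.9, 0, 0, 0, 0]
    - [0, -0.9, 0, 0, 0, 0]
    - [0, -0.8, 0, 0, 0, 0]
    - [-0.04, -0.48, 0, 0, 0, 0]
    - [0, 0, 0, 0, 0, 0]
    - [0, 0, 0, 0, 0, 0]

```text
time: 27.7
tool_pos: [0.447, 0.1099, 0.0996]
ee_rot: [3.141, -0.0, 3.028]
wrist_force: [0.4, -0.6, -0.2]
width: 0.08
finger_force: 0.0
```

```bash
python3 go.py 450.4 110.3 18 -6.5
python3 - <<'E'
from h import *
a=snapshot("scene")
c=cv2.resize(a["image"][160:400,320:560],(540,540),interpolation=2)
cv2.imwrite("pics/n5.png",c)
E
```

```text
units dx -0.08 dy 0.02 dz 2.04 wz -0.00 | pos [0.447  0.1099 0.0996] rpy [ 3.141 -0.     3.028] t 27.7
```

View pics/n5.png

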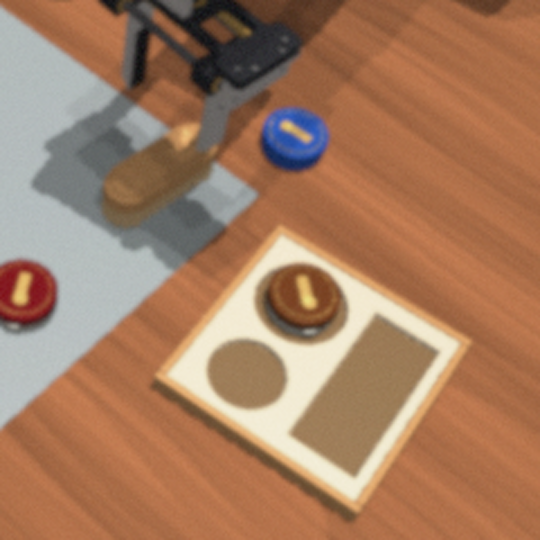

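Brown tin seated (303,295), and the gripper is over the pale brush (160,175). Next grip.

>>> drive_tool:
  commands:
    - [-0.06, 0.02, 0.4, 0, 0, 0]
    - [0, 0, 0.5, 0, 0, 0]
    - [0, 0, 0.5, 0, 0, 0]
    - [0, 0, 0.4, 0, 0, 0]
    - [0, 0, 0.22, 0, 0, 0]
    - [0, 0, 0, 0, 0, 0]
    - [0, 0, 0, 0, 0, 0]

```text
time: 28.62
tool_pos: [0.4504, 0.1104, 0.0198]
ee_rot: [3.141, 0.001, 3.028]
wrist_force: [0.6, 0.1, 0.2]
width: 0.0798
finger_force: 0.0
```

>>> drive_tool:
  commands:
    - [0, 0, 0, 0, 0, 0]
    - [0, 0, 0, 0, 0, 0]
    - [0, 0, 0, 0, 0, 0]
    - [0, 0, 0, 0, 0, 0]
    - [0, 0, 0, 0, 0, 0]
    - [0, 0, 0, 0, 0, 0]
  gripper: 1

```text
time: 29.38
tool_pos: [0.4498, 0.1104, 0.0192]
ee_rot: [3.141, 0.0, 3.028]
wrist_force: [0.7, 0.2, 0.9]
width: 0.0419
finger_force: 30.0
```

```bash
python3 go.py 494.3 366.3 100 6.2
```

```text
units dx -1.80 dy 6.24 dz -2.02 wz -2.22 | pos [0.4498 0.1104 0.0192] rpy [3.141 0.    3.028] t 29.4
```

>>> drive_tool:
  commands:
    - [0, 0, -0.3, 0, 0, 0]
    - [0, 0, -0.6, 0, 0, 0]
    - [0, 0, -0.6, 0, 0, 0]
    - [0, 0, -0.6, 0, 0, -0.4]
    - [0, 0, 0, 0, 0, -0.6]
    - [0, 0, 0, 0, 0, -0.7]
    - [0, 0, 0, 0, 0, -0.52]
    - [-0.15, 0.4, 0, 0, 0, 0]
    - [-0.25, 0.8, 0, 0, 0, 0]
    - [-0.25, 0.9, 0, 0, 0, 0]
    - [-0.25, 0.9, 0, 0, 0, 0]
    - [-0.25, 0.9, 0, 0, 0, 0]
    - [-0.25, 0.9, 0, 0, 0, 0]
    - [-0.2, 0.8, 0, 0, 0, 0]
    - [-0.15, 0.5, 0, 0, 0, 0]
    - [-0.05, 0.14, 0, 0, 0, 0]
    - [0, 0, 0, 0, 0, 0]
    - [0, 0, 0, 0, 0, 0]

```text
time: 31.62
tool_pos: [0.4943, 0.3656, 0.1031]
ee_rot: [-3.141, -0.0, -3.034]
wrist_force: [0.0, 0.8, 0.2]
width: 0.0418
finger_force: 30.0
```

```bash
python3 go.py 494.3 366.3 31.2 6.2
```

```text
units dx -0.00 dy 0.02 dz 1.80 wz -0.01 | pos [0.4943 0.3656 0.1031] rpy [-3.141 -0.    -3.034] t 31.6
```

>>> drive_tool:
  commands:
    - [0, 0.02, 0.4, 0, 0, 0]
    - [0, 0, 0.5, 0, 0, 0]
    - [0, 0, 0.5, 0, 0, 0]
    - [0, 0, 0.2, 0, 0, 0]
    - [0, 0, 0.08, 0, 0, 0]
    - [0, 0, 0.05, 0, 0, 0]
    - [0, 0, 0.03, 0, 0, 0]
    - [0, 0, 0.02, 0, 0, 0]
    - [0, 0, 0, 0, 0, 0]
    - [0, 0, 0, 0, 0, 0]

```text
time: 32.88
tool_pos: [0.4943, 0.3671, 0.0321]
ee_rot: [3.141, 0.0, -3.033]
wrist_force: [-0.5, 0.2, -0.3]
width: 0.0415
finger_force: 30.0
```

>>> drive_tool:
  commands:
    - [0, 0, 0.02, 0, 0, 0]
    - [0, 0, 0.02, 0, 0, 0]
    - [0, 0, 0, 0, 0, 0]
    - [0, 0, 0, 0, 0, 0]

```text
time: 33.38
tool_pos: [0.4944, 0.3671, 0.0312]
ee_rot: [3.141, 0.001, -3.033]
wrist_force: [-1.0, -1.2, 5.6]
width: 0.0415
finger_force: 30.0
```

Contact; release, lift, on to the jar.

>>> drive_tool:
  commands:
    - [0, 0, 0, 0, 0, 0]
    - [0, 0, 0, 0, 0, 0]
    - [0, 0, 0, 0, 0, 0]
    - [0, 0, -0.2, 0, 0, 0]
    - [0, 0, -0.5, 0, 0, 0]
    - [0, 0, -0.6, 0, 0, 0]
    - [0, 0, -0.6, 0, 0, 0]
    - [0, 0, 0, 0, 0, 0]
  gripper: 0.35

```text
time: 34.38
tool_pos: [0.4962, 0.3682, 0.1108]
ee_rot: [3.138, 0.007, -3.033]
wrist_force: [-0.3, -0.2, 0.3]
width: 0.061
finger_force: 0.0
```

```bash
python3 go.py 615 -101.5 24 6.2
```

```text
units dx -1.68 dy -12.00 dz 2.17 wz 0.00 | pos [0.4962 0.3682 0.1108] rpy [ 3.138  0.007 -3.033] t 34.4
```

>>> drive_tool:
  commands:
    - [-0.05, -0.4, 0, 0, 0, 0]
    - [-0.1, -0.8, 0, 0, 0, 0]
    - [-0.13, -0.9, 0, 0, 0, 0]
    - [-0.13, -0.9, 0, 0, 0, 0]
    - [-0.13, -0.9, 0, 0, 0, 0]
    - [-0.13, -0.9, 0, 0, 0, 0]
    - [-0.13, -0.9, 0, 0, 0, 0]
    - [-0.13, -0.9, 0, 0, 0, 0]
    - [-0.13, -0.9, 0, 0, 0, 0]
    - [-0.13, -0.9, 0, 0, 0, 0]
    - [-0.13, -0.9, 0, 0, 0, 0]
    - [-0.13, -0.9, 0, 0, 0, 0]
    - [-0.13, -0.9, 0, 0, 0, 0]
    - [-0.1, -0.6, 0, 0, 0, 0]
    - [0, -0.3, 0, 0, 0, 0]
    - [0, 0, 0, 0, 0, 0]
    - [0, 0, 0, 0, 0, 0]
  gripper: 0.1

```text
time: 36.5
tool_pos: [0.6127, -0.1019, 0.1062]
ee_rot: [3.141, -0.0, -3.032]
wrist_force: [-0.0, -0.4, 0.1]
width: 0.0845
finger_force: 0.0
```

```bash
python3 go.py 615 -101.5 24 6.2
python3 - <<'E'
from h import *
a=snapshot("scene")
c=cv2.resize(a["image"][60:420,140:540],(660,594),interpolation=2)
cv2.imwrite("pics/n6.png",c)
E
```

```text
units dx -0.06 dy 0.00 dz 2.06 wz 0.01 | pos [ 0.6127 -0.1019  0.1062] rpy [ 3.141 -0.    -3.032] t 36.5
```

View pics/n6.png

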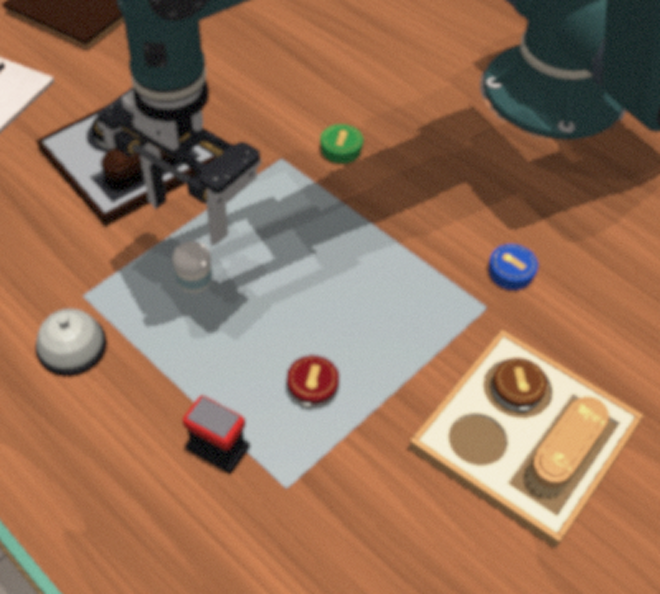

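Pale brush seated (570,440), and the jar (192,265) lies under the open gripper. Descend and grip its cap.

>>> drive_tool:
  commands:
    - [-0.05, 0, 0.4, 0, 0, 0]
    - [0, 0, 0.5, 0, 0, 0]
    - [0, 0, 0.5, 0, 0, 0]
    - [0, 0, 0.4, 0, 0, 0]
    - [0, 0, 0.24, 0, 0, 0]
    - [0, 0, 0, 0, 0, 0]
    - [0, 0, 0, 0, 0, 0]

```text
time: 37.42
tool_pos: [0.6155, -0.1029, 0.0255]
ee_rot: [-3.141, 0.001, -3.033]
wrist_force: [-0.5, -0.4, 0.2]
width: 0.0844
finger_force: 0.0
```

>>> drive_tool:
  commands:
    - [0, 0, 0, 0, 0, 0]
    - [0, 0, 0, 0, 0, 0]
    - [0, 0, 0, 0, 0, 0]
    - [0, 0, 0, 0, 0, 0]
    - [0, 0, 0, 0, 0, 0]
    - [0, 0, 0, 0, 0, 0]
  gripper: 1

```text
time: 38.17
tool_pos: [0.6149, -0.1026, 0.0247]
ee_rot: [3.141, 0.0, -3.033]
wrist_force: [0.2, 0.4, 0.7]
width: 0.0453
finger_force: 30.0
```

```bash
python3 go.py 548 288.2 110 6.2
```

```text
units dx 0.61 dy 9.89 dz -2.13 wz 0.00 | pos [ 0.6149 -0.1026  0.0247] rpy [ 3.141  0.    -3.033] t 38.2
```

>>> drive_tool:
  commands:
    - [0, 0, -0.3, 0, 0, 0]
    - [0, 0, -0.6, 0, 0, 0]
    - [0, 0, -0.6, 0, 0, 0]
    - [0, 0, -0.6, 0, 0, 0]
    - [0, 0.3, -0.1, 0, 0, 0]
    - [0.05, 0.7, 0, 0, 0, 0]
    - [0.06, 0.85, 0, 0, 0, 0]
    - [0.06, 0.85, 0, 0, 0, 0]
    - [0.06, 0.85, 0, 0, 0, 0]
    - [0.06, 0.85, 0, 0, 0, 0]
    - [0.06, 0.85, 0, 0, 0, 0]
    - [0.06, 0.85, 0, 0, 0, 0]
    - [0.06, 0.85, 0, 0, 0, 0]
    - [0.06, 0.85, 0, 0, 0, 0]
    - [0.05, 0.8, 0, 0, 0, 0]
    - [0.03, 0.7, 0, 0, 0, 0]
    - [0, 0.4, 0, 0, 0, 0]
    - [0, 0.19, 0, 0, 0, 0]
    - [0, 0, 0, 0, 0, 0]
    - [0, 0, 0, 0, 0, 0]

```text
time: 40.67
tool_pos: [0.5481, 0.2871, 0.1126]
ee_rot: [-3.141, -0.0, -3.034]
wrist_force: [-0.7, -0.6, -0.8]
width: 0.0452
finger_force: 30.0
```

```bash
python3 go.py 548 288.2 36.7 6.2
```

```text
units dx 0.00 dy 0.03 dz 1.90 wz -0.01 | pos [0.5481 0.2871 0.1126] rpy [-3.141 -0.    -3.034] t 40.7
```

>>> drive_tool:
  commands:
    - [0, 0.01, 0.4, 0, 0, 0]
    - [0, 0, 0.5, 0, 0, 0]
    - [0, 0, 0.5, 0, 0, 0]
    - [0, 0, 0.25, 0, 0, 0]
    - [0, 0, 0.1, 0, 0, 0]
    - [0, 0, 0.05, 0, 0, 0]
    - [0, 0, 0.03, 0, 0, 0]
    - [0, 0, 0.02, 0, 0, 0]
    - [0, 0, 0, 0, 0, 0]
    - [0, 0, 0, 0, 0, 0]

```text
time: 41.92
tool_pos: [0.548, 0.2884, 0.0389]
ee_rot: [3.141, 0.0, -3.033]
wrist_force: [-0.2, 0.2, -1.1]
width: 0.0453
finger_force: 30.0
```

>>> drive_tool:
  commands:
    - [0, 0, 0.02, 0, 0, 0]
    - [0, 0, 0.02, 0, 0, 0]
    - [0, 0, 0.02, 0, 0, 0]
    - [0, 0, 0, 0, 0, 0]
    - [0, 0, 0, 0, 0, 0]

```text
time: 42.55
tool_pos: [0.5479, 0.2883, 0.0368]
ee_rot: [3.142, 0.0, -3.033]
wrist_force: [-0.2, 0.1, 2.7]
width: 0.0453
finger_force: 30.0
```

>>> drive_tool:
  commands:
    - [0, 0, 0.015, 0, 0, 0]
    - [0, 0, 0, 0, 0, 0]

```text
time: 42.8
tool_pos: [0.5479, 0.2884, 0.0367]
ee_rot: [3.141, 0.0, -3.033]
wrist_force: [-2.6, -0.8, 5.2]
width: 0.0453
finger_force: 30.0
```

>>> drive_tool:
  commands:
    - [0, 0, 0, 0, 0, 0]
    - [0, 0, 0, 0, 0, 0]
    - [0, 0, 0, 0, 0, 0]
    - [0, 0, 0, 0, 0, 0]
    - [0, 0, -0.2, 0, 0, 0]
    - [0, 0, -0.5, 0, 0, 0]
    - [0, 0, -0.6, 0, 0, 0]
    - [0, 0, -0.6, 0, 0, 0]
    - [0, 0, -0.6, 0, 0, 0]
    - [0.5, -0.6, -0.5, 0, 0, 0]
    - [0.6, -0.6, -0.5, 0, 0, 0]
    - [0.6, -0.6, 0, 0, 0, 0]
    - [0.6, -0.6, 0, 0, 0, 0]
    - [0.6, -0.6, 0, 0, 0, 0]
    - [0.5, -0.5, 0, 0, 0, 0]
    - [0, 0, 0, 0, 0, 0]
    - [0, 0, 0, 0, 0, 0]
  gripper: 0.3

```text
time: 44.92
tool_pos: [0.4285, 0.1349, 0.1769]
ee_rot: [3.141, 0.003, -3.033]
wrist_force: [-0.2, 1.1, 1.7]
width: 0.066
finger_force: 0.0
```

```bash
python3 - <<'E'
from h import *
s=snapshot("scene"); cv2.imwrite("pics/end_s.png",s["image"])
t=snapshot("top"); cv2.imwrite("pics/end_t.png",t["image"])
np.save("top9.npy",t,allow_pickle=True); np.save("scene9.npy",s,allow_pickle=True)
print(get_obs()["time"])
E
sed 's/^run(0)/run(9)/' m2.py > m3.py; python3 m3.py | grep -v -e ^dark -e ^pale
```

```text
45.025
top
[264. 217.] 0.022 [620.2 107.2] [58.  55.8] 88.9
[231. 381.] 0.022 [325.6 167.4] [55.6 51.2] 0.3
[402. 381.] 0.022 [ 318.9 -134.9] [56.7 56.9] 88.7
[484. 252.] 0.048 [ 541.3 -288.8] [ 45.1 120.3] 85.3
[111. 288.] 0.048 [493.2 378.2] [118.4  20.4] 7.7
scene
[347. 144.] 0.022 [ 319.  -134.2] [59.7 56.6] 42.8
[452. 219.] 0.022 [326.6 167.5] [57.9 57.8] 45.3
[329. 289.] 0.022 [621.2 110.9] [56.6 57.4] 45.3
[225. 151.] 0.048 [ 541.7 -288.1] [ 56.2 121.6] 85.1
[485. 328.] 0.048 [496.4 366.7] [124.6  43.6] 5.9
[432. 316.] 0.048 [545.  287.4] [55.1 47.2] 39.5
```

View pics/end_s.png

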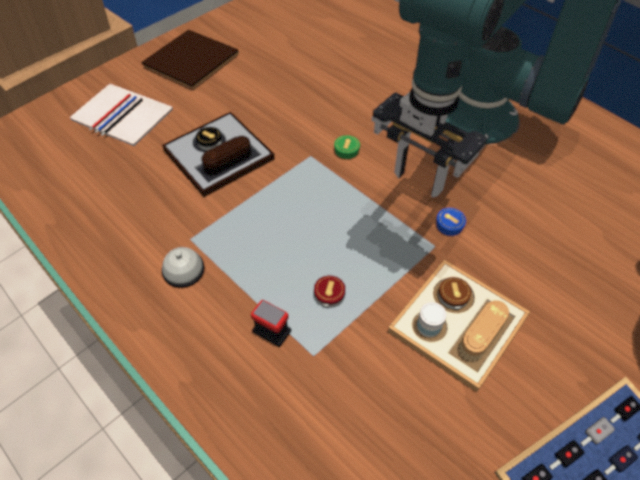

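View pics/end_t.png

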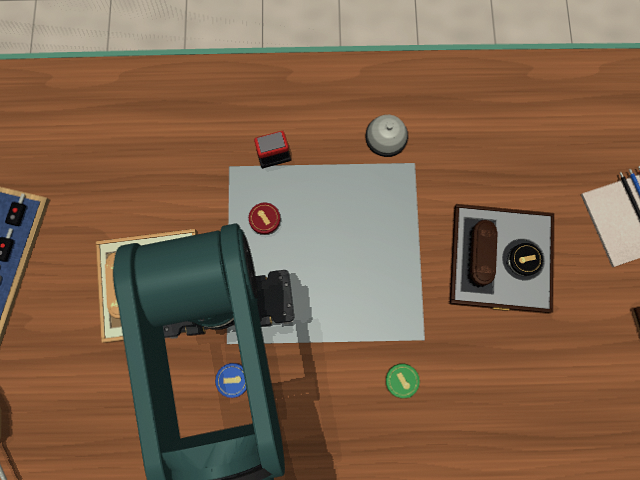

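All five things sit in their cut-outs: dark box at (218,150), pale box at (460,318) in the scene view. The bystanders have not moved, and the gripper is clear of everything. Handing in.

```bash
python3 -c "
from bench import close_job
print(close_job())"
```

```text
the job is handed in; nothing more can be done
None
```

The job is handed in at about 45 s: both shoe-care sets lie in their cut-outs, and the dark red tin, bell and stamp are where they were; no verdict came back from the judge.

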